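# Pack the microscope accessory caddy

### The job

Pack the microscope's spare parts into the grey caddy: lay the thick adapter ring flat on the floor of the open well, then put the metal lift-out tray into the well over it, with the tray's notch round the well's key so that it sits level on its ledges. Stand the objective upright in the narrow pocket and the filter cube upright in the wide pocket. Leave the thin ring, the little drop bottle and the small cover-slip box where they are, and let go of everything.

Things in the scene. Friction and masses are not known exactly. Their poses are not given: they have to be found in the camera images.
- caddy: Fixed grey open caddy 141 (x) x 106 (y) mm; origin mid-underside; floor 3 thick. Well: inside x -67.5 to 12.5, y -50 to 50; walls 24 high (21 at x 14), tray ledges in its corners at z 17; key: rib 12 wide in y, x -67.5 to -59.5, y 0, top z 28. Pockets beyond it, inside x 15.5 to 67.5, walls 18 high: wide y -50 to 8, narrow y 11 to 50. Tray seats centred on x -27.5, y 0, axes parallel.
- lift_tray: Loose aluminium lift-out tray 74 (x) x 94 (y) mm, about 0.15 kg; origin mid-underside. Floor 3, rim 11 high. Notch for the key through the middle of its -x edge, 18 wide, 11 deep. Grip fin in its middle: 10 thick (x), 44 long (y), top 37 above the underside, foot 16 x 50, 6 high. 3 mm play each way in the well and at the key; half a turn round it does not go in.
- thick_ring: The thick adapter ring: black knurled ring 33 mm in outer diameter, 11 mm tall, lying flat. It and the other small things start on a grey bench mat 2 mm thick. Origin: centre of its underside, z up along its axis. About 20 g.
- objective: Microscope objective: a stepped metal barrel 24 mm in diameter, 44 mm tall with a rounded top, standing upright. Origin: centre of its underside, z up. About 110 g.
- filter_cube: Filter cube: a black cube-like housing 36 x 36 mm, 40 mm tall (44 with its top rim), with round windows, standing upright. Origin: underside, at the middle within 1 mm; its sides are square to its x and y axes. About 70 g.
- thin_ring: Look-alike, stays: the thin light ring, 29 mm in outer diameter, only 5 mm tall. Origin: centre of its underside.
- drop_bottle: Look-alike, stays: little labelled bottle with a screw cap, 24 mm in diameter, 48 mm tall. Origin: centre of its underside.
- slip_box: Look-alike, stays: small light square box of cover slips, 32 x 32 mm, 18 mm tall. Origin: centre of its underside.
Mind the look-alikes: they are no part of the job. There is more than one size of the thick_ring; the one meant has the size given above. What is shaped like the filter_cube but turquoise is not meant.

How it is judged:
By the outcome, as a careful person would: the job done as asked, in the order asked, and still so for the second after the job is handed in, with the robot touching nothing.
It also fails if it takes over 102 s, if anything falls off the work surface, if the arm or the gripper's body presses on something with over 40 N, if the wrist force passes 120 N, or if a joint passes its speed limit or range.

### The arm

A 6-joint arm with a two-finger parallel gripper is mounted at the origin on a cart in front of the work surface, level with it; the furniture and walls round the work are solid. World frame = base frame: x ahead of the robot, y to its left, z up, the work surface at z = 0. Lengths are in m, angles in rad, forces in N, time in s.
With the tool pointing down it reaches from about 0.3 to 0.775 m from the base axis. Payload 14.6 kg.
Tool frame: the origin (TCP) lies at the very end of the fingers, on their centre line; the grasp point (between the pads) lies 19 mm behind it; z points along the fingers, y is the line along which they close (so a half turn about z gives the same grasp; the last joint's range is limited). The gripper opens to 94 mm and grips with 3 to 60 N. Pads are 16 mm wide; open, the fingers measure 119 mm over their backs; the gripper's body (75 mm by 177 mm) begins 78 mm behind the grasp point.
Start: joints at [-1.31, 0.3, 1.521, -0, 1.321, -0.067], TCP at [0.177, -0.521, 0.205] pointing down, gripper open.
Joint ranges: [-3.03, 3.03], [-0.79, 2.21], [0.23, 2.52], [-1.04, 4.18], [0, 3.07], [-2.55, 2.55]. Speed limits (rad/s): [2.22, 2.22, 2.57, 3.14, 3.14, 3.14].

### API

Orientations are given as [roll, pitch, yaw] about the fixed x, y, z axes, in that order (R = Rz(yaw) Ry(pitch) Rx(roll)).
In Python, from station import ctrl gives the robot as it stands.
- The arm moves only by the tool move_arm, never from a script. Its argument "increments" is a list of rows, each a list of 7 numbers: the opening, from 0 (shut) to 1 (fully open), then the shift along the tool's x, y, z in units of 50 mm (1.0 is 50 mm), then the turn, a rotation vector about the tool's x, y, z in rad. In form: [[claw, tx, ty, tz, rx, ry, rz], ...]. A call has 1 to 20 rows; each row shifts and turns the commanded pose from where the row before left it, along the tool's axes as they then stand; what a row does not reach is not made up. A row lasts 1/10 s, in which the tool goes at most 50 mm and 8.59 degrees, less where a joint would pass 70% of its speed; a pose out of reach is approached as far as the arm can. A call is refused whole if a number of a shift passes 1 or a number of a turn 0.15, either way. A call with a gripper value outside its range is refused whole. The fingers move at their own pace and stop on an object; "force" is the grip in N (left out, the last holds). Time passes only in rows, so rows that do not move let the fingers close. It gives the time, the measured TCP pose, the force, the opening and the grip force at its end, in the units of the state.
- ctrl.get_obs(): the state, without advancing time (a new reading comes with each control period).
- ctrl.camera(name): name is "side" or "top"; returns a dict with "color" (400x640x3 uint8, blue, green, red), "K" (3x3 intrinsics, pixels), "pose" (4x4, takes a point from camera to world coordinates). Camera axes: x right, y down, z forward; pixel columns grow to the right and rows downward; lengths in m; the calibration is good to about 2 mm. A picture is of the moment at which its call begins. There is no depth.
- ctrl.hand_in(): hands the job in; it is judged then, once.
Trained networks look in a picture, given as the dict that the camera call returned (one of the last four; its "shot" number tells which), for a name from the list of things; names that differ only in an ending like _2 or _b are one class to them, and where a whole thing is asked for, a point or a joint stands for the part that bears it (a point fixed in the world has none). Each returns a list of dicts, best first, with "conf" (0 to 1); they miss things now and then, are a little off and sometimes report something else, mostly with a low value. They report only what shows in the picture. A call takes as long as a camera call. They do not tell look-alikes from the thing itself.
- ctrl.cut_out(name, picture): "mask" (400x640 bool, what is visible of it) and "centre" ([row, column] in pixels, amid what is visible of it).
The state is a dict: "time_s": time; "qpos": joint angles; "joint_vel": joint speeds; "tau": joint torques, N m; "ee_pos": TCP position; "eef_rot": TCP orientation; "force": force on the tool from outside, world axes, zero at the start; "moment": the same for the moment, N m; "grip_width": finger opening in m; "grip_force": force on a finger pad.
Only numpy, scipy, OpenCV 4.12 (cv2) and the standard library are available. Lean on these libraries where they do the work, as an engineer would, in place of code of your own. Each camera call takes 0.05 s, during which the arm holds its last target. There are 200 camera calls.

## Working session

There is one attempt and no reset: what is moved stays moved. The work goes in short steps, Python scripts to look and compute and a tool call to move; the robot and the scene stay as the last step left them, time stands still between calls to the robot, and variables do not carry over. Pictures are saved under pics/ and viewed, at most 14 in all, crops included, and the job is handed in when it is done.

Besides the shell and the picture viewer there is one more tool, called by a JSON object that holds its "name" and its "arguments", one argument or row to a line. move_arm: Moves the arm, as the interface text tells. Its arguments: {"type":"object","properties":{"increments":{"type":"array","items":{"type":"array","items":{"type":"number"}}},"force":{"type":"number"}},"required":["increments"]}

```bash
mkdir -p pics; ls; cat > h.py <<'E'
import numpy as np, cv2
from station import ctrl
def ray(pic,px,z):
    K=pic["K"];T=np.array(pic["pose"]);r,c=px
    d=T[:3,:3]@np.linalg.inv(K)@np.array([c,r,1.]);o=T[:3,3]
    return o+d*(z-o[2])/d[2]
def proj(pic,p):
    T=np.linalg.inv(np.array(pic["pose"]));q=pic["K"]@(T[:3,:3]@np.array(p)+T[:3,3]);return q[:2]/q[2]
E
python3 - <<'E'
from h import *
for n in ["top","side"]:
    p=ctrl.camera(n);cv2.imwrite(f"pics/{n}0.png",p["color"]);print(n,np.round(p["K"],1).tolist(),np.round(p["pose"],3).tolist())
    for t,z in [("caddy",.02),("lift_tray",.01),("thick_ring",.013),("objective",.04),("filter_cube",.044),("thin_ring",.007),("drop_bottle",.05),("slip_box",.02)]:
        for d in ctrl.cut_out(t,p):
            print(t,round(d["conf"],2),np.round(d["centre"]),d["mask"].sum(),np.round(ray(p,d["centre"],z),3))
E
```

```text
pics
top [[396.3, 0.0, 322.2], [0.0, 396.3, 196.3], [0.0, 0.0, 1.0]] [[-0.018, -0.999, 0.038, 0.562], [-1.0, 0.018, 0.01, 0.078], [-0.011, -0.038, -0.999, 0.998], [0.0, 0.0, 0.0, 1.0]]
caddy 0.82 [212. 413.] 2558 [ 0.557 -0.135  0.02 ]
caddy 0.34 [184. 313.] 175 [0.629 0.111 0.02 ]
lift_tray 0.67 [210. 248.] 1074 [0.57  0.273 0.01 ]
thick_ring 0.62 [273. 399.] 172 [ 0.408 -0.099  0.013]
thick_ring 0.5 [179. 353.] 3 [0.642 0.01  0.013]
objective 0.53 [221. 349.] 63 [0.538 0.024 0.04 ]
filter_cube 0.53 [261. 263.] 245 [0.445 0.232 0.044]
filter_cube 0.52 [223. 311.] 194 [0.534 0.116 0.044]
drop_bottle 0.67 [261. 348.] 85 [0.443 0.028 0.05 ]
drop_bottle 0.29 [209. 249.] 1101 [0.571 0.263 0.05 ]
side [[486.3, 0.0, 323.4], [0.0, 486.3, 200.4], [0.0, 0.0, 1.0]] [[0.968, -0.124, 0.218, 0.419], [-0.251, -0.527, 0.812, -0.714], [0.014, -0.841, -0.542, 0.535], [0.0, 0.0, 0.0, 1.0]]
caddy 0.63 [270. 297.] 3689 [ 0.535 -0.131  0.02 ]
lift_tray 0.6 [157. 276.] 809 [0.572 0.278 0.01 ]
thick_ring 0.8 [267. 226.] 467 [ 0.424 -0.09   0.013]
thick_ring 0.78 [157. 376.] 243 [0.792 0.218 0.013]
thick_ring 0.5 [215. 334.] 207 [0.637 0.013 0.013]
objective 0.73 [213. 284.] 239 [0.538 0.004 0.04 ]
objective 0.29 [271. 299.] 3711 [ 0.532 -0.156  0.04 ]
filter_cube 0.61 [166. 224.] 464 [0.449 0.197 0.044]
filter_cube 0.56 [191. 273.] 554 [0.531 0.076 0.044]
thin_ring 0.57 [205. 226.] 48 [0.441 0.107 0.007]
drop_bottle 0.78 [223. 226.] 303 [ 0.435 -0.018  0.05 ]
slip_box 0.6 [189. 320.] 250 [0.631 0.1   0.02 ]
```

View pics/top0.png

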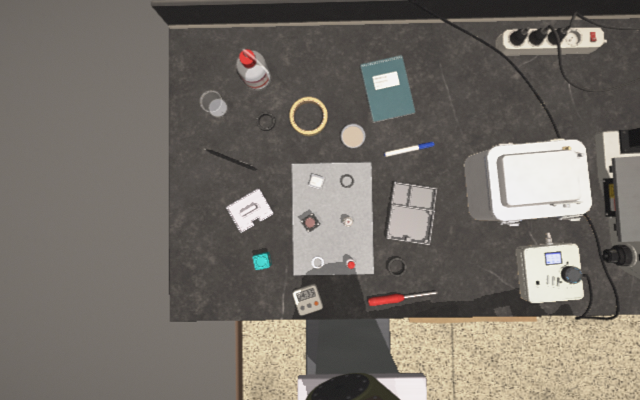

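View pics/side0.png

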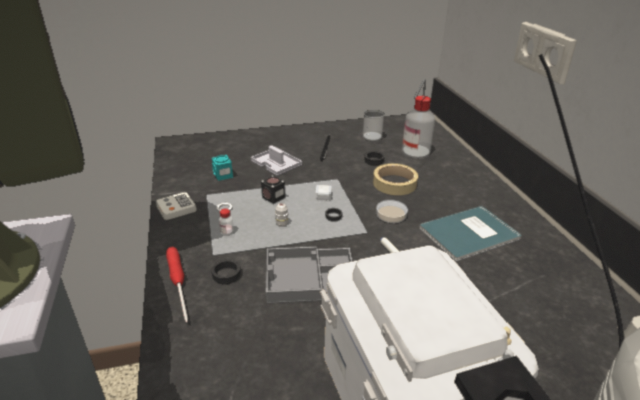

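Ring candidates: (181,347) on the mat, (265,396), (121,267), and the light one at (262,318). Cube candidates: the black one at (222,310) and the turquoise one at (261,262). For the objective, (220,348) is the objective and (263,350) is the red-capped bottle. I'll check them in a close crop.

```bash
python3 - <<'E'
from h import *
p=ctrl.camera("top");s=p["color"]
c=cv2.resize(s[155:280,290:440],None,fx=5.3,fy=4.8*1.1,interpolation=cv2.INTER_CUBIC)[:600]
c=cv2.resize(s[165:278,290:440],None,fx=5.3,fy=5.3,interpolation=cv2.INTER_CUBIC)
cv2.imwrite("pics/c1.png",c)
c2=cv2.resize(s[185:237,222:277],None,fx=8,fy=8,interpolation=cv2.INTER_CUBIC)
q=ctrl.camera("side");t=q["color"]
c3=cv2.resize(t[135:310,200:365],None,fx=3,fy=3,interpolation=cv2.INTER_CUBIC)[:525]
H=max(c2.shape[0],c3.shape[0]);o=np.zeros((H,c2.shape[1]+c3.shape[1],3),np.uint8)
o=np.zeros((H,800,3),np.uint8);c2=cv2.resize(c2,(300,284));o[:284,:300]=c2;o[:c3.shape[0],302:302+c3.shape[1]]=c3
cv2.imwrite("pics/c2.png",o)
for b,z in [((170,335,192,360),.008),((255,384,277,408),.005),((110,256,133,278),.005)]:
    g=cv2.cvtColor(s[b[0]:b[2],b[1]:b[3]],cv2.COLOR_BGR2GRAY);
    m=(g<38).astype(np.uint8);ys,xs=np.nonzero(m);print(b,np.median(g),m.sum(),ys.min()+b[0],ys.max()+b[0],xs.min()+b[1],xs.max()+b[1])
E
```

```text
Traceback (most recent call last):
ValueError: zero-size array to reduction operation minimum which has no identity
```

View pics/c1.png

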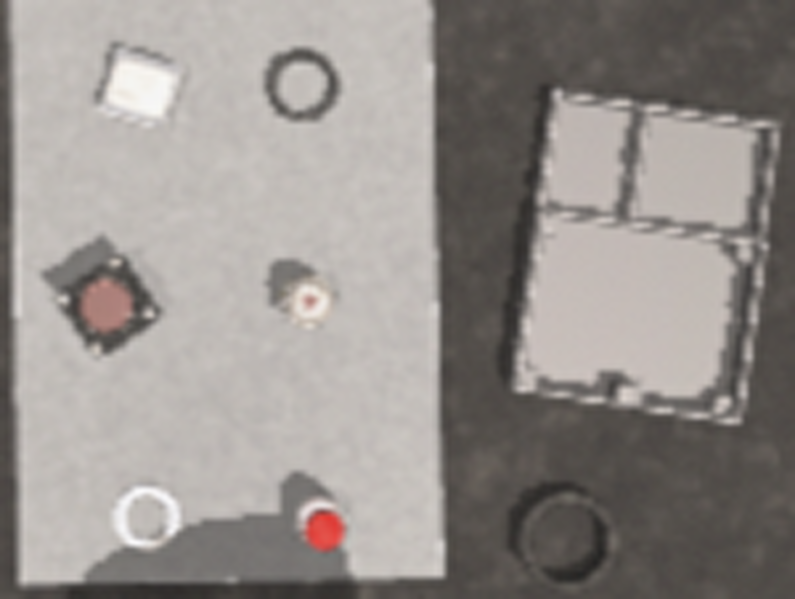

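View pics/c2.png

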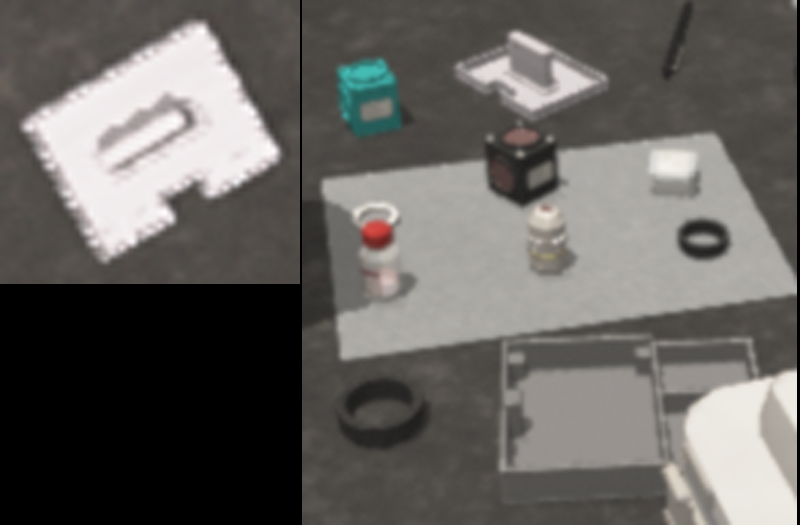

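The mat ring at (181,347) is about 14 px across, or 35 mm, so it is the right size; the one at (265,396) is about 47 mm. The black cube is at (222,310), the objective at (221,348), and the tray's notch faces lower right at (221,256). Next I'll compute the poses.

```bash
cat >> h.py <<'E'
from scipy.spatial.transform import Rotation as R
def st(tx,ty,tz,yaw):  # yaw: world direction (rad) of tool y axis (mod pi), tool down
    o=ctrl.get_obs();p=np.array(o["ee_pos"]);Rm=R.from_euler("xyz",o["eef_rot"]).as_matrix()
    d=Rm.T@(np.array([tx,ty,tz])-p)/.05
    best=None
    for k in range(-2,3):
        y=yaw+k*np.pi; Y=np.array([np.cos(y),np.sin(y),0]);Z=np.array([0,0,-1.]);X=np.cross(Y,Z)
        rv=R.from_matrix(Rm.T@np.stack([X,Y,Z],1)).as_rotvec()
        if best is None or np.linalg.norm(rv)<np.linalg.norm(best):best=rv
    print("shift units",np.round(d,2),"rot",np.round(best,3),"t",round(o["time_s"],1),"tcp",np.round(p,4),"q6",round(o["qpos"][5],2),"w",round(o["grip_width"],4),"F",np.round(o["force"],1))
E
python3 - <<'E'
from h import *
p=ctrl.camera("top");q=ctrl.camera("side")
f=lambda u,v,z,s=5.3,r=165,c=290: ray(p,(r+(v+.5)/s-.5,c+(u+.5)/s-.5),z)
print("ring",f(302,84,.010))
print("obj",f(311,301,.046)); print("cube",f(105,306,.046))
a=f(62,300,.046);b=f(113,263,.046);c=f(150,313,.046);d=f(97,350,.046)
for m,n in((a,b),(d,c),(b,c),(a,d)):print(np.degrees(np.arctan2(*(n-m)[1::-1])),np.linalg.norm(n-m))
TL,TR,BR,BL=f(555,90,.018),f(778,122,.018),f(740,422,.024),f(513,390,.024)
for m,n in((BL,TL),(BR,TR),(TR,TL),(BR,BL)):print("caddy",np.degrees(np.arctan2(*(n-m)[1::-1])),np.linalg.norm(n-m))
print("caddy c",(TL+TR+BR+BL)/4)
g=lambda u,v,z:f(u,v,z,300/55,185,222)
A,B,C,D=g(25,125,.011),g(205,22,.011),g(280,155,.011),g(103,260,.011)
for m,n in((D,A),(C,B),(B,A),(C,D)):print("tray",np.degrees(np.arctan2(*(n-m)[1::-1])),np.linalg.norm(n-m))
print("tray c",(A+B+C+D)/4,"fin",(g(105,160,.037)+g(183,118,.037))/2)
# side overlay of predictions
for n,P in(("ring",f(302,84,.010)),("obj",f(311,301,.046)),("cube",f(105,306,.046)),("finc",(A+B+C+D)/4+[0,0,.026])):print(n,np.round(proj(q,P)))
st(*f(302,84,.15)[:2],.15,0)
E
```

```text
ring [0.63812573 0.02631216 0.01      ]
obj [0.53699433 0.0260939  0.046     ]
cube [0.53635869 0.119261   0.046     ]
-55.06606502095784 0.028498620620839108
-56.129289828064785 0.029205230446073132
-144.43370611059703 0.02812959666452366
-145.87838106287788 0.027588732384387853
caddy -9.726150813608305 0.14084022388022974
caddy -9.466113704359717 0.1403304674153601
caddy 80.73337646261706 0.10461906971182383
caddy 81.00910178650759 0.10526067747609708
caddy c [ 0.55484786 -0.131053    0.021     ]
tray 29.471836394626305 0.07144503284064886
tray 28.666334333320503 0.07002879328632473
tray 118.81547453582526 0.09475952958031097
tray 119.6781500571492 0.09376944101470568
tray c [0.56787101 0.26920836 0.011     ] fin [0.56840402 0.268275   0.037     ]
ring [333. 213.]
obj [281. 204.]
cube [272. 179.]
finc [275. 148.]
shift units [12.09 -7.6   1.11] rot [-0.     0.    -1.243] t 1.1 tcp [ 0.1771 -0.5207  0.2054] q6 -0.07 w 0.0943 F [-1.1  0.2 -0.4]
```

{"name": "move_arm", "arguments": {
  "increments": [
    [0.6,0,0,-0.1,0,0,-0.1345],
    [0.6,0,0,-0.1,0,0,-0.1345],
    [0.6,0,0,-0.1,0,0,-0.1345],
    [0.6,0,0,-0.1,0,0,-0.1345],
    [0.6,0,0,-0.1,0,0,-0.1345],
    [0.6,0,0,-0.1,0,0,-0.1345],
    [0.6,0,0,-0.1,0,0,-0.1345],
    [0.6,0,0,-0.1,0,0,-0.1345],
    [0.6,0,0,0,0,0,0]
  ]
}}

```text
time_s: 2.0
ee_pos: [0.1771, -0.5209, 0.246]
eef_rot: [3.141, 0.001, 1.406]
force: [-0.4, -0.3, -1.0]
grip_width: 0.0564
grip_force: 0.0
```

```bash
python3 -c "
from h import *
st(.35,0,.2,-.167);st(.638,.0265,.12,-.167)"
```

```text
shift units [10.84  1.7   0.91] rot [0.    0.001 0.002] t 2.0 tcp [ 0.1771 -0.5209  0.246 ] q6 -1.14 w 0.0564 F [-0.4 -0.3 -1. ]
shift units [12.31  7.3   2.51] rot [0.    0.001 0.002] t 2.0 tcp [ 0.1771 -0.5209  0.246 ] q6 -1.14 w 0.0564 F [-0.4 -0.3 -1. ]
```

{"name": "move_arm", "arguments": {
  "increments": [
    [0.6,0.9,0.14,0,0,0,0],
    [0.6,0.9,0.14,0,0,0,0],
    [0.6,0.9,0.14,0,0,0,0],
    [0.6,0.9,0.14,0,0,0,0],
    [0.6,0.9,0.14,0,0,0,0],
    [0.6,0.9,0.14,0,0,0,0],
    [0.6,0.9,0.14,0,0,0,0],
    [0.6,0.9,0.14,0,0,0,0],
    [0.6,0.9,0.14,0,0,0,0],
    [0.6,0.9,0.14,0,0,0,0],
    [0.6,0.9,0.14,0,0,0,0],
    [0.6,0.9,0.14,0,0,0,0],
    [0.6,0.19,0.7,0.2,0,0,0],
    [0.6,0.19,0.7,0.2,0,0,0],
    [0.6,0.19,0.7,0.2,0,0,0],
    [0.6,0.19,0.7,0.2,0,0,0],
    [0.6,0.19,0.7,0.2,0,0,0],
    [0.6,0.19,0.7,0.2,0,0,0],
    [0.6,0.19,0.7,0.2,0,0,0],
    [0.6,0.19,0.7,0.2,0,0,0]
  ]
}}

```text
time_s: 4.0
ee_pos: [0.6397, 0.0264, 0.1644]
eef_rot: [-3.141, 0.0, 1.399]
force: [-0.5, -0.3, -0.0]
grip_width: 0.0568
grip_force: 0.0
```

```bash
python3 -c "
from h import *
st(.638,.0265,.06,-.167)
p=ctrl.camera('side');c=p['color'][100:270,240:440];cv2.imwrite('pics/a.png',cv2.resize(c,None,fx=3,fy=3))"
```

```text
shift units [-0.   -0.03  2.09] rot [-0.     0.    -0.005] t 4.0 tcp [0.6397 0.0264 0.1644] q6 0.16 w 0.0568 F [-0.5 -0.3 -0. ]
```

View pics/a.png

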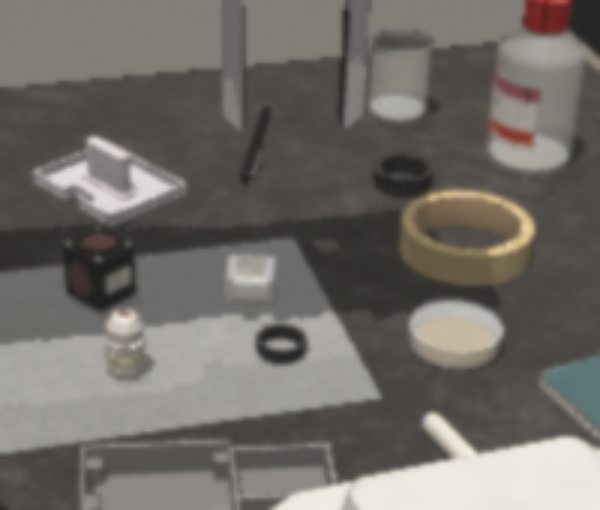

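The picture shows the open fingers above the scene, lined up with the mat ring at crop (280,343). I'll go down, grip it and lift.

{"name": "move_arm", "arguments": {
  "increments": [
    [0.6,0,-0.03,0.45,0,0,0],
    [0.6,0,0,0.45,0,0,0],
    [0.6,0,0,0.45,0,0,0],
    [0.6,0,0,0.45,0,0,0],
    [0.6,0,0,0.45,0,0,0],
    [0.6,0,0,0.45,0,0,0],
    [0.6,0,0,0.3,0,0,0],
    [0.6,0,0,0.15,0,0,0],
    [0.6,0,0,0,0,0,0],
    [0,0,0,0,0,0,0],
    [0,0,0,0,0,0,0],
    [0,0,0,0,0,0,0],
    [0,0,0,0,0,0,0],
    [0,0,0,0,0,0,0],
    [0,0,0,0,0,0,0]
  ],
  "force": 20
}}

```text
time_s: 5.55
ee_pos: [0.6373, 0.0265, 0.0086]
eef_rot: [3.141, -0.0, 1.404]
force: [-0.7, -0.3, 5.8]
grip_width: 0.0319
grip_force: 20.0
```

```bash
python3 -c "
from h import *
st(.528,-.1265,.1,-.167)"
```

```text
shift units [-3.38 -1.64 -1.83] rot [ 0.001 -0.    -0.   ] t 5.5 tcp [0.6373 0.0265 0.0086] q6 0.15 w 0.0319 F [-0.7 -0.3  5.8]
```

{"name": "move_arm", "arguments": {
  "increments": [
    [0,0,0,-0.4,0,0,0],
    [0,0,0,-0.5,0,0,0],
    [0,0,0,-0.5,0,0,0],
    [0,0,0,-0.4,0,0,0],
    [0,-0.5,-0.24,0,0,0,0],
    [0,-0.5,-0.24,0,0,0,0],
    [0,-0.5,-0.24,0,0,0,0],
    [0,-0.5,-0.24,0,0,0,0],
    [0,-0.5,-0.24,0,0,0,0],
    [0,-0.5,-0.24,0,0,0,0],
    [0,-0.38,-0.2,0,0,0,0],
    [0,0,0,0,0,0,0],
    [0,0,0,0,0,0,0]
  ]
}}

```text
time_s: 6.85
ee_pos: [0.5281, -0.1265, 0.098]
eef_rot: [3.141, -0.0, 1.403]
force: [0.0, 0.5, 0.1]
grip_width: 0.0317
grip_force: 20.0
```

```bash
python3 -c "
from h import *
st(.528,-.1265,.011,-.167)
p=ctrl.camera('side');c=p['color'][150:320,200:400];cv2.imwrite('pics/b.png',cv2.resize(c,None,fx=3,fy=3))"
```

```text
shift units [ 0.   -0.    1.74] rot [ 0.    -0.    -0.001] t 6.8 tcp [ 0.5281 -0.1265  0.098 ] q6 -0.13 w 0.0317 F [0.  0.5 0.1]
```

View pics/b.png

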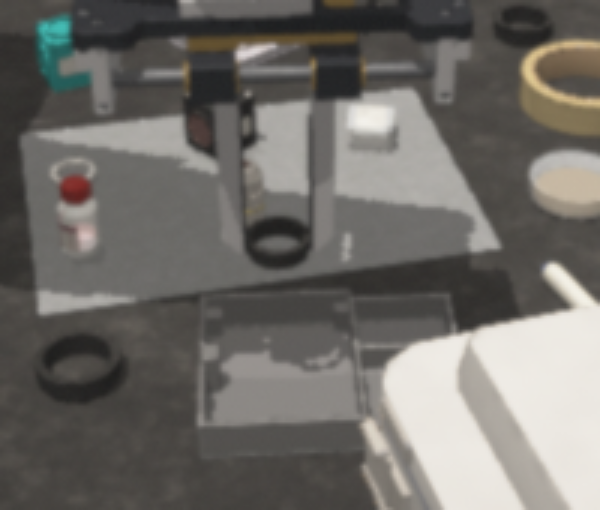

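The ring is held level above the open well, at crop (278,243). Lowering and releasing it.

{"name": "move_arm", "arguments": {
  "increments": [
    [0,0,0,0.4,0,0,0],
    [0,0,0,0.4,0,0,0],
    [0,0,0,0.4,0,0,0],
    [0,0,0,0.3,0,0,0],
    [0,0,0,0.15,0,0,0],
    [0,0,0,0.11,0,0,0],
    [0,0,0,0,0,0,0],
    [0,0,0,0,0,0,0],
    [0.48,0,0,0,0,0,0],
    [0.48,0,0,0,0,0,0],
    [0.48,0,0,0,0,0,0],
    [0.48,0,0,0,0,0,0]
  ]
}}

```text
time_s: 8.1
ee_pos: [0.5301, -0.127, 0.0107]
eef_rot: [3.136, 0.0, 1.404]
force: [13.7, -1.5, -8.1]
grip_width: 0.0448
grip_force: 6.5
```

{"name": "move_arm", "arguments": {
  "increments": [
    [0.48,0,0,-0.3,0,0,0],
    [0.48,0,0,-0.5,0,0,0],
    [0.48,0,0,-0.6,0,0,0],
    [0.48,0,0,-0.6,0,0,0],
    [0.48,0,0,-0.6,0,0,0],
    [0.48,0,0,0,0,0,0]
  ]
}}

```text
time_s: 8.7
ee_pos: [0.5296, -0.1271, 0.1442]
eef_rot: [3.135, 0.001, 1.404]
force: [-0.5, 0.1, -0.1]
grip_width: 0.0451
grip_force: 0.0
```

```bash
python3 -c "
from h import *
st(.568,.2685,.1,np.radians(29.2))"
```

```text
shift units [ 7.93 -0.56  0.87] rot [ 0.006  0.003 -0.677] t 8.7 tcp [ 0.5296 -0.1271  0.1442] q6 -0.14 w 0.0451 F [-0.5  0.1 -0.1]
```

{"name": "move_arm", "arguments": {
  "increments": [
    [0.48,0,0,0,0,0,-0.135],
    [0.48,0,0,0,0,0,-0.135],
    [0.48,0,0,0,0,0,-0.135],
    [0.48,0,0,0,0,0,-0.135],
    [0.48,0,0,0,0,0,-0.137],
    [0.48,0,0,0,0,0,0]
  ]
}}

```text
time_s: 9.3
ee_pos: [0.5278, -0.1265, 0.1394]
eef_rot: [-3.141, -0.0, 2.083]
force: [0.3, 0.2, 0.5]
grip_width: 0.0446
grip_force: 0.0
```

```bash
python3 -c "
from h import *
st(.568,.2685,.1,np.radians(29.2))
for n in ['top','side']:
  p=ctrl.camera(n);r,c=(180,370) if n=='top' else (235,250)
  cv2.imwrite(f'pics/d{n}.png',cv2.resize(p['color'][r:r+75,c:c+130],None,fx=4,fy=4,interpolation=cv2.INTER_CUBIC))
a=cv2.imread('pics/dtop.png');b=cv2.imread('pics/dside.png');cv2.imwrite('pics/d.png',np.vstack([a,b])[:600])"
```

```text
shift units [6.49 4.57 0.79] rot [-0.    -0.     0.003] t 9.3 tcp [ 0.5278 -0.1265  0.1394] q6 -0.81 w 0.0446 F [0.3 0.2 0.5]
```

View pics/d.png

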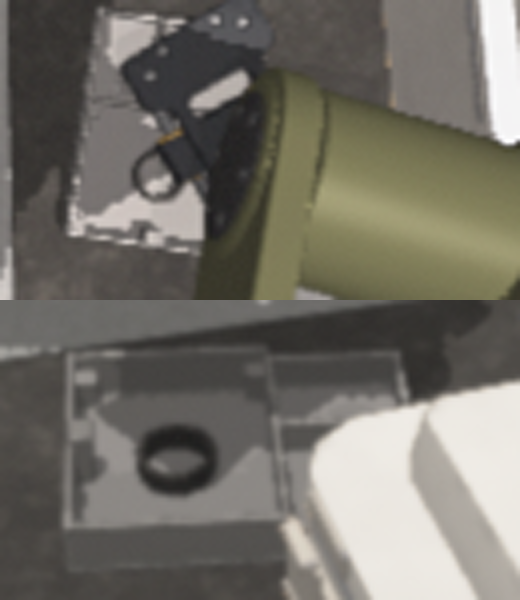

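The side view shows the ring lying flat near the middle of the well, at crop (177,458). On to the tray.

{"name": "move_arm", "arguments": {
  "increments": [
    [0.48,0.3,0.2,0,0,0,0],
    [0.48,0.54,0.38,0,0,0,0],
    [0.48,0.54,0.38,0,0,0,0],
    [0.48,0.54,0.38,0,0,0,0],
    [0.48,0.54,0.38,0,0,0,0],
    [0.48,0.54,0.38,0,0,0,0],
    [0.48,0.54,0.38,0,0,0,0],
    [0.48,0.54,0.38,0,0,0,0],
    [0.48,0.54,0.38,0,0,0,0],
    [0.48,0.54,0.38,0,0,0,0],
    [0.48,0.54,0.38,0,0,0,0],
    [0.48,0.54,0.38,0,0,0,0],
    [0.48,0.25,0.19,0.5,0,0,0],
    [0.48,0,0,0.5,0,0,0],
    [0.48,0,0,0,0,0,0]
  ]
}}

```text
time_s: 10.9
ee_pos: [0.5672, 0.268, 0.0863]
eef_rot: [-3.136, -0.001, 2.078]
force: [-0.4, 0.3, -0.1]
grip_width: 0.0452
grip_force: 0.0
```

```bash
python3 -c "
from h import *
st(.568,.2685,.015,np.radians(29.2))
p=ctrl.camera('side');c=p['color'][90:190,200:350];cv2.imwrite('pics/e.png',cv2.resize(c,None,fx=5,fy=5))"
```

```text
shift units [0.   0.03 1.43] rot [-0.006 -0.001 -0.002] t 10.9 tcp [0.5672 0.268  0.0863] q6 -0.12 w 0.0452 F [-0.4  0.3 -0.1]
```

View pics/e.png

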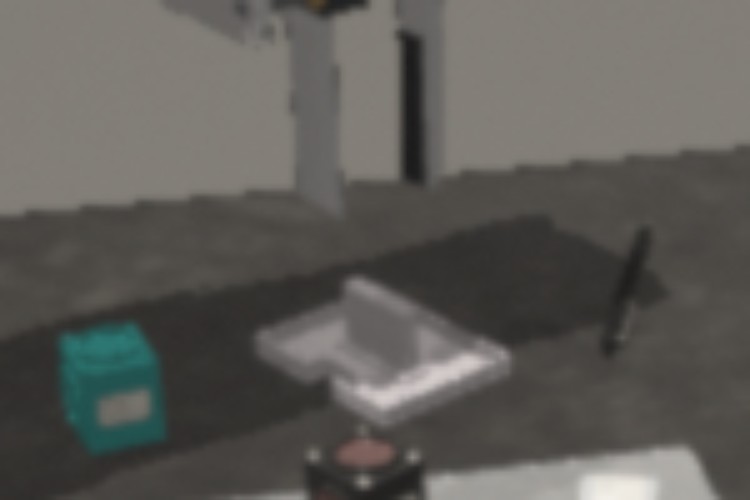

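The fingers straddle the fin at crop (380,320). Descending and gripping.

{"name": "move_arm", "arguments": {
  "increments": [
    [0.48,0,0.03,0.4,0,0,0],
    [0.48,0,0,0.4,0,0,0],
    [0.48,0,0,0.35,0,0,0],
    [0.48,0,0,0.28,0,0,0],
    [0.48,0,0,0,0,0,0],
    [0,0,0,0,0,0,0],
    [0,0,0,0,0,0,0],
    [0,0,0,0,0,0,0],
    [0,0,0,0,0,0,0],
    [0,0,0,0,0,0,0],
    [0,0,0,0,0,0,0],
    [0,0,0,0,0,0,0],
    [0,0,0,0,0,0,0],
    [0,0,0,0,0,0,0]
  ],
  "force": 40
}}

```text
time_s: 12.35
ee_pos: [0.5704, 0.269, 0.0188]
eef_rot: [3.141, 0.0, 2.081]
force: [-1.6, -0.6, 5.3]
grip_width: 0.0101
grip_force: 40.0
```

{"name": "move_arm", "arguments": {
  "increments": [
    [0,0,0,-0.2,0,0,0],
    [0,0,0,-0.4,0,0,0],
    [0,0,0,-0.5,0,0,0],
    [0,0,0,-0.5,0,0,0],
    [0,0,0,-0.5,0,0,0],
    [0,0,0,-0.3,0,0,0],
    [0,0,0,0,0,0,0]
  ]
}}

```text
time_s: 13.05
ee_pos: [0.571, 0.2692, 0.1406]
eef_rot: [3.138, 0.0, 2.081]
force: [0.2, -0.0, -1.1]
grip_width: 0.0095
grip_force: 40.0
```

```bash
python3 -c "
from h import *
st(.528,-.1265,.1,-.167)"
```

```text
shift units [-6.49 -4.62  0.8 ] rot [ 0.003 -0.001  0.677] t 13.1 tcp [0.571  0.2692 0.1406] q6 -0.13 w 0.0095 F [ 0.2 -0.  -1.1]
```

{"name": "move_arm", "arguments": {
  "increments": [
    [0,0,0,0,0,0,0.1],
    [0,0,0,0,0,0,0.1],
    [0,0,0,0,0,0,0.1],
    [0,0,0,0,0,0,0.1],
    [0,0,0,0,0,0,0.1],
    [0,0,0,0,0,0,0.1],
    [0,0,0,0,0,0,0.077],
    [0,0,0,0,0,0,0],
    [0,0,0,0,0,0,0]
  ]
}}

```text
time_s: 13.95
ee_pos: [0.57, 0.2688, 0.1374]
eef_rot: [-3.14, 0.001, 1.406]
force: [0.6, -0.5, -1.1]
grip_width: 0.0099
grip_force: 40.0
```

```bash
python3 -c "
from h import *
st(.528,-.1265,.1,-.167)"
```

```text
shift units [-7.94  0.47  0.75] rot [-0.001  0.001  0.002] t 13.9 tcp [0.57   0.2688 0.1374] q6 0.55 w 0.0099 F [ 0.6 -0.5 -1.1]
```

{"name": "move_arm", "arguments": {
  "increments": [
    [0,-0.25,0.02,0,0,0,0],
    [0,-0.5,0.03,0,0,0,0],
    [0,-0.5,0.03,0,0,0,0],
    [0,-0.5,0.03,0,0,0,0],
    [0,-0.5,0.03,0,0,0,0],
    [0,-0.5,0.03,0,0,0,0],
    [0,-0.5,0.03,0,0,0,0],
    [0,-0.5,0.03,0,0,0,0],
    [0,-0.5,0.03,0,0,0,0],
    [0,-0.5,0.03,0,0,0,0],
    [0,-0.5,0.03,0,0,0,0],
    [0,-0.5,0.03,0,0,0,0],
    [0,-0.5,0.03,0,0,0,0],
    [0,-0.5,0.03,0,0,0,0],
    [0,-0.5,0.03,0,0,0,0],
    [0,-0.5,0.03,0,0,0,0],
    [0,-0.19,0,0.6,0,0,0],
    [0,0,0,0.6,0,0,0],
    [0,0,0,0,0,0,0],
    [0,0,0,0,0,0,0]
  ]
}}

```text
time_s: 15.95
ee_pos: [0.5273, -0.1267, 0.0791]
eef_rot: [-3.141, -0.0, 1.404]
force: [-0.3, 0.8, -0.7]
grip_width: 0.0099
grip_force: 40.0
```

```bash
python3 -c "
from h import *
st(.528,-.1265,.033,-.167)
p=ctrl.camera('side');c=p['color'][170:310,220:380];cv2.imwrite('pics/f.png',cv2.resize(c,None,fx=4,fy=4,interpolation=cv2.INTER_CUBIC))
p=ctrl.camera('top');c=p['color'][175:260,370:450];cv2.imwrite('pics/g.png',cv2.resize(c,None,fx=6,fy=6,interpolation=cv2.INTER_CUBIC))"
```

```text
shift units [0.01 0.01 0.92] rot [-0.    -0.     0.001] t 15.9 tcp [ 0.5273 -0.1267  0.0791] q6 -0.14 w 0.0099 F [-0.3  0.8 -0.7]
```

View pics/f.png

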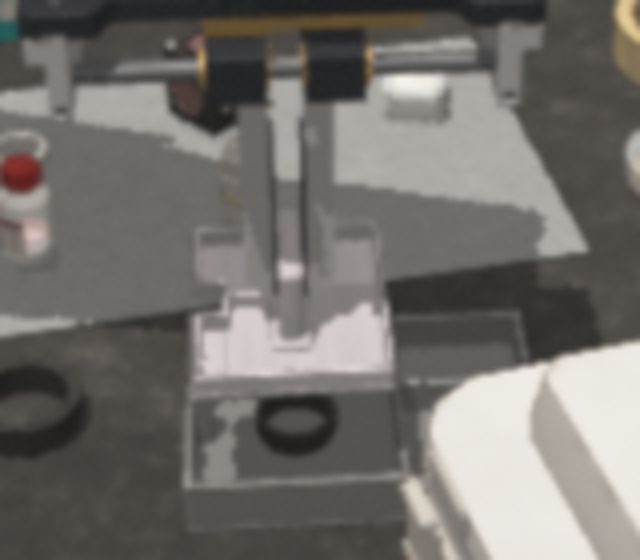

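```bash
python3 -c "
from h import *
p=ctrl.camera('side')
def pr(c,yaw,pts):
  r=R.from_euler('z',yaw).as_matrix()
  for q in pts:
    u=proj(p,r@np.array(q)/1000+[*c]);print(q,np.round((u-[220,170]+.5)*4))
print('tray');pr((.5273,-.1267,.0625),-.167,[(-37,-47,0),(37,-47,0),(-37,-47,11),(37,-47,11),(-37,47,11),(37,47,11)])
print('caddy');pr((.555,-.131,0),-.167,[(-70.5,-53,24),(15,-53,24),(-70.5,-53,0),(-70.5,53,24),(70.5,53,18),(14,53,21)])
cv2.imwrite('pics/f2.png',np.vstack([cv2.resize(p['color'][210:310,260:335],None,fx=8,fy=8,interpolation=cv2.INTER_CUBIC)])[:600])
"
```

```text
tray
(-37, -47, 0) [192. 398.]
(37, -47, 0) [393. 389.]
(-37, -47, 11) [191. 375.]
(37, -47, 11) [394. 366.]
(-37, 47, 11) [193. 224.]
(37, 47, 11) [376. 217.]
caddy
(-70.5, -53, 24) [182. 487.]
(15, -53, 24) [410. 476.]
(-70.5, -53, 0) [186. 533.]
(-70.5, 53, 24) [186. 311.]
(70.5, 53, 18) [518. 308.]
(14, 53, 21) [386. 308.]
```

View pics/f2.png

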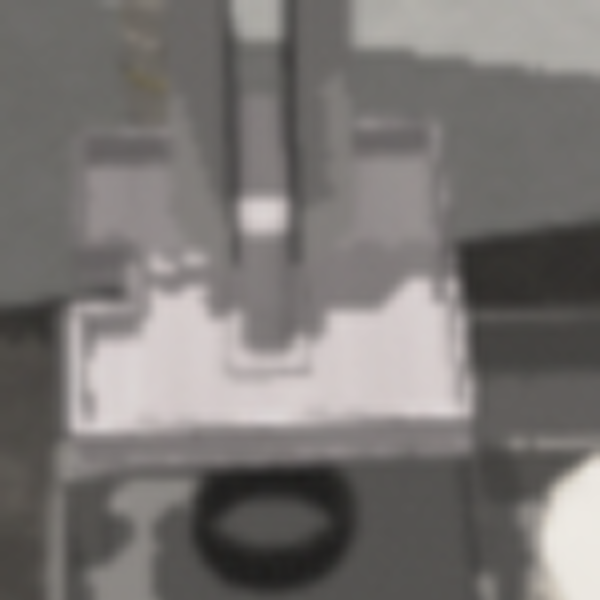

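View pics/g.png

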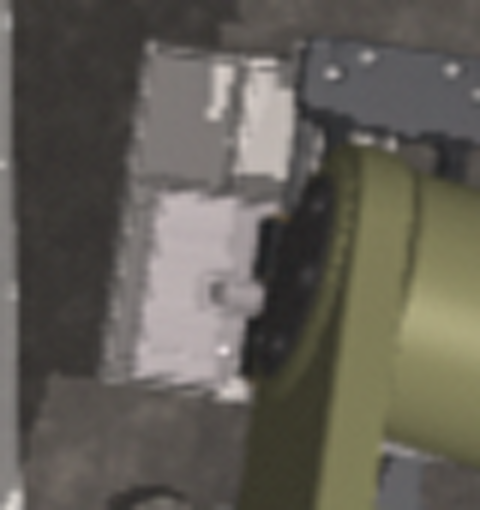

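Predicted tray corners match the side view within about 1 mm, for example front-left (191,375) against (192,376). The notch faces the key, so I'll lower it gently.

{"name": "move_arm", "arguments": {
  "increments": [
    [0,0.01,0.01,0.2,0,0,0],
    [0,0,0,0.2,0,0,0],
    [0,0,0,0.1,0,0,0],
    [0,0,0,0.1,0,0,0],
    [0,0,0,0.1,0,0,0],
    [0,0,0,0.1,0,0,0],
    [0,0,0,0,0,0,0],
    [0,0,0,0,0,0,0]
  ]
}}

```text
time_s: 16.9
ee_pos: [0.5281, -0.1261, 0.0385]
eef_rot: [-3.142, -0.0, 1.404]
force: [1.2, -0.4, -1.0]
grip_width: 0.0096
grip_force: 40.0
```

Now inside the well past the rim with no contact force. Continuing.

{"name": "move_arm", "arguments": {
  "increments": [
    [0,0,0,0.04,0,0,0],
    [0,0,0,0.04,0,0,0],
    [0,0,0,0.04,0,0,0],
    [0,0,0,0,0,0,0],
    [0,0,0,0,0,0,0]
  ]
}}

```text
time_s: 17.4
ee_pos: [0.5285, -0.1262, 0.0354]
eef_rot: [3.14, 0.0, 1.404]
force: [-16.5, 3.2, 36.8]
grip_width: 0.0097
grip_force: 40.0
```

```bash
python3 -c "
from h import *
for i in range(3):
  p=ctrl.camera('side');st(.528,-.1265,.033,-.167)
cv2.imwrite('pics/i.png',cv2.resize(p['color'][200:310,250:350],None,fx=5.4,fy=5.4,interpolation=cv2.INTER_CUBIC))"
```

```text
shift units [-0.01 -0.01  0.05] rot [0.001 0.    0.   ] t 17.4 tcp [ 0.5285 -0.1262  0.0354] q6 -0.13 w 0.0095 F [-16.5   4.8  36. ]
shift units [-0.01 -0.01  0.05] rot [0.001 0.    0.   ] t 17.5 tcp [ 0.5285 -0.1262  0.0354] q6 -0.13 w 0.0094 F [-16.2   4.4  36.6]
shift units [-0.01 -0.01  0.05] rot [0.001 0.    0.   ] t 17.6 tcp [ 0.5284 -0.1262  0.0354] q6 -0.13 w 0.0097 F [-15.9   4.1  37.6]
```

View pics/i.png

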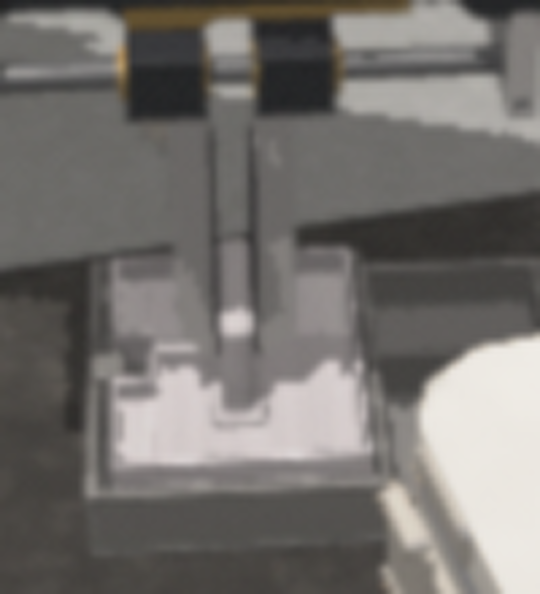

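The tray is in the well with its notch round the key at crop (135,355). TCP at 0.0354 puts the underside at about 0.017, which is seated. Unloading and releasing.

{"name": "move_arm", "arguments": {
  "increments": [
    [0,0,0,-0.04,0,0,0],
    [0.4,0,0,0,0,0,0],
    [0.4,0,0,0,0,0,0],
    [0.4,0,0,0,0,0,0],
    [0.4,0,0,0,0,0,0],
    [0.4,0,0,-0.2,0,0,0],
    [0.4,0,0,-0.5,0,0,0],
    [0.4,0,0,-0.6,0,0,0],
    [0.4,0,0,-0.6,0,0,0],
    [0.4,0,0,0,0,0,0]
  ]
}}

```text
time_s: 18.55
ee_pos: [0.5298, -0.1265, 0.134]
eef_rot: [3.135, 0.001, 1.404]
force: [-0.5, -0.7, -0.1]
grip_width: 0.0375
grip_force: 0.0
```

```bash
python3 -c "
from h import *
st(.537,.026,.13,-.167)
p=ctrl.camera('side');cv2.imwrite('pics/j.png',cv2.resize(p['color'][180:310,210:350],None,fx=4.5,fy=4.5,interpolation=cv2.INTER_CUBIC))"
```

```text
shift units [ 3.03 -0.36  0.08] rot [0.007 0.001 0.   ] t 18.6 tcp [ 0.5298 -0.1265  0.134 ] q6 -0.13 w 0.0375 F [-0.5 -0.7 -0.1]
```

View pics/j.png

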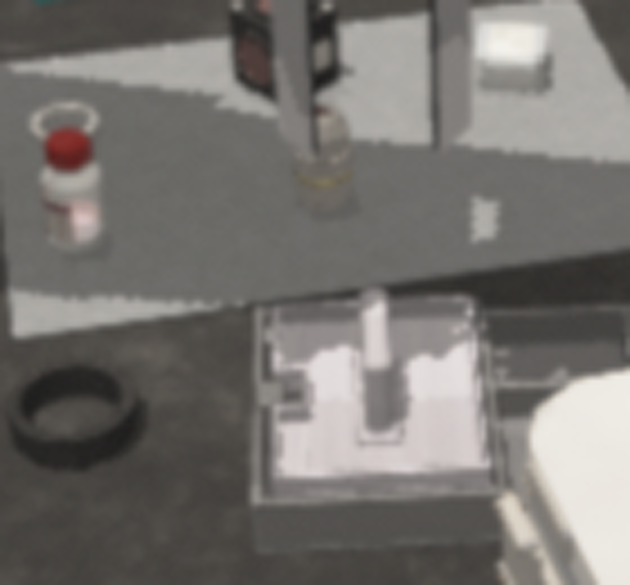

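The tray sits level in the well, at crop (375,410). Next is the objective.

{"name": "move_arm", "arguments": {
  "increments": [
    [0.5,0.3,-0.04,0,0,0,0],
    [0.5,0.4,-0.04,0,0,0,0],
    [0.5,0.4,-0.04,0,0,0,0],
    [0.5,0.4,-0.04,0,0,0,0],
    [0.5,0.4,-0.04,0,0,0,0],
    [0.5,0.4,-0.04,0,0,0,0],
    [0.5,0.4,-0.04,0,0,0,0],
    [0.5,0.33,-0.04,0.5,0,0,0],
    [0.5,0,0,0.3,0,0,0],
    [0.5,0,0,0,0,0,0],
    [0.5,0,0,0,0,0,0],
    [0.5,0,0,0,0,0,0]
  ]
}}

```text
time_s: 19.8
ee_pos: [0.5377, 0.026, 0.0901]
eef_rot: [3.141, -0.0, 1.404]
force: [0.6, 0.1, -0.1]
grip_width: 0.0471
grip_force: 0.0
```

```bash
python3 -c "
from h import *
st(.537,.026,.021,-.167)
p=ctrl.camera('side')
for d in ctrl.cut_out('objective',p)[:2]:
  m=d['mask'];ys,xs=np.nonzero(m);print(d['conf'],m.sum(),ys.min(),ys.max(),xs.min(),xs.max(),xs.mean())
print(proj(p,(.537,.026,.046)),proj(p,(.537,.026,.002)),proj(p,ctrl.get_obs()['ee_pos']))"
```

```text
shift units [-0.   -0.01  1.38] rot [ 0.001 -0.    -0.   ] t 19.8 tcp [0.5377 0.026  0.0901] q6 0.15 w 0.0471 F [ 0.6  0.1 -0.1]
0.5 272 203 227 275 287 281.10661764705884
[280.70769143 203.71463942] [281.48717708 223.28706869] [280.2956332  182.97636677]
```

{"name": "move_arm", "arguments": {
  "increments": [
    [0.5,0,0,0.4,0,0,0],
    [0.5,0,0,0.4,0,0,0],
    [0.5,0,0,0.3,0,0,0],
    [0.5,0,0,0.2,0,0,0],
    [0.5,0,0,0.08,0,0,0],
    [0.5,0,0,0,0,0,0],
    [0,0,0,0,0,0,0],
    [0,0,0,0,0,0,0],
    [0,0,0,0,0,0,0],
    [0,0,0,0,0,0,0],
    [0,0,0,0,0,0,0],
    [0,0,0,0,0,0,0],
    [0,0,0,0,0,0,0]
  ],
  "force": 30
}}

```text
time_s: 21.2
ee_pos: [0.5377, 0.026, 0.0208]
eef_rot: [3.141, -0.0, 1.404]
force: [-1.3, -0.0, 5.9]
grip_width: 0.0227
grip_force: 29.9
```

{"name": "move_arm", "arguments": {
  "increments": [
    [0,0,0,-0.2,0,0,0],
    [0,0,0,-0.4,0,0,0],
    [0,0,0,-0.5,0,0,0],
    [0,0,0,-0.4,0,0,0],
    [0,0,0,0,0,0,0],
    [0,0,0,0,0,0,0]
  ]
}}

```text
time_s: 21.8
ee_pos: [0.5372, 0.026, 0.0951]
eef_rot: [-3.142, -0.0, 1.404]
force: [-0.0, -0.7, -1.5]
grip_width: 0.0221
grip_force: 29.9
```

```bash
python3 -c "
from h import *
st(.601,-.108,.1,-.167)
p=ctrl.camera('side')
for d in ctrl.cut_out('objective',p)[:2]:
  m=d['mask'];ys,xs=np.nonzero(m);print(d['conf'],m.sum(),ys.min(),ys.max(),xs.min(),xs.max())
e=np.array(ctrl.get_obs()['ee_pos']);print(proj(p,e),proj(p,e-[0,0,.02]),proj(p,e+[0,0,.024]))"
```

```text
shift units [-2.43  1.7  -0.1 ] rot [-0. -0. -0.] t 21.8 tcp [0.5372 0.026  0.0951] q6 0.15 w 0.0221 F [-0.  -0.7 -1.5]
0.54 303 167 192 273 287
[279.6865931  181.03659765] [280.06936655 190.61119544] [279.21441843 169.22574066]
```

{"name": "move_arm", "arguments": {
  "increments": [
    [0,-0.2,0.14,0,0,0,0],
    [0,-0.4,0.28,0,0,0,0],
    [0,-0.4,0.28,0,0,0,0],
    [0,-0.4,0.28,0,0,0,0],
    [0,-0.4,0.28,0,0,0,0],
    [0,-0.4,0.28,0,0,0,0],
    [0,-0.23,0.16,0,0,0,0],
    [0,0,0,0.5,0,0,0],
    [0,0,0,0.4,0,0,0],
    [0,0,0,0.2,0,0,0],
    [0,0,0,0,0,0,0],
    [0,0,0,0,0,0,0]
  ]
}}

```text
time_s: 23.1
ee_pos: [0.6014, -0.108, 0.0411]
eef_rot: [3.141, 0.0, 1.404]
force: [-0.2, -0.2, -1.2]
grip_width: 0.0228
grip_force: 29.9
```

```bash
python3 -c "
from h import *
st(.601,-.108,.0225,-.167)"
```

```text
shift units [-0.   -0.01  0.37] rot [0.001 0.    0.   ] t 23.1 tcp [ 0.6014 -0.108   0.0411] q6 -0.07 w 0.0228 F [-0.2 -0.2 -1.2]
```

{"name": "move_arm", "arguments": {
  "increments": [
    [0,0,0,0.2,0,0,0],
    [0,0,0,0.1,0,0,0],
    [0,0,0,0.06,0,0,0],
    [0,0,0,0,0,0,0],
    [0,0,0,0,0,0,0]
  ]
}}

```text
time_s: 23.6
ee_pos: [0.6012, -0.1079, 0.0226]
eef_rot: [3.141, 0.0, 1.404]
force: [0.0, -0.3, -1.7]
grip_width: 0.0225
grip_force: 29.9
```

{"name": "move_arm", "arguments": {
  "increments": [
    [0,0,0,0.015,0,0,0],
    [0,0,0,0,0,0,0]
  ]
}}

```text
time_s: 23.8
ee_pos: [0.6012, -0.108, 0.0219]
eef_rot: [3.141, 0.0, 1.404]
force: [-0.1, 0.3, 0.3]
grip_width: 0.0223
grip_force: 29.9
```

Contact with the pocket floor (weight taken off). Opening and rising.

{"name": "move_arm", "arguments": {
  "increments": [
    [0.3,0,0,0,0,0,0],
    [0.3,0,0,0,0,0,0],
    [0.33,0,0,-0.02,0,0,0],
    [0.35,0,0,-0.05,0,0,0],
    [0.4,0,0,-0.3,0,0,0],
    [0.5,0,0,-0.5,0,0,0],
    [0.5,0,0,-0.6,0,0,0],
    [0.5,0,0,-0.6,0,0,0],
    [0.6,0,0,0,0,0,0],
    [0.6,0,0,0,0,0,0]
  ]
}}

```text
time_s: 24.8
ee_pos: [0.6013, -0.108, 0.1264]
eef_rot: [3.14, 0.0, 1.404]
force: [0.1, 0.1, 0.4]
grip_width: 0.0561
grip_force: 0.0
```

```bash
python3 -c "
from h import *
st(.5365,.1195,.1,np.radians(34.7))
st(.5365,.1195,.1,np.radians(-55.5))
p=ctrl.camera('side')
for d in ctrl.cut_out('objective',p)[:2]:
  m=d['mask'];ys,xs=np.nonzero(m);print(d['conf'],m.sum(),ys.min(),ys.max(),xs.min(),xs.max())
print(proj(p,(.601,-.108,.047)),proj(p,(.601,-.108,.003)))"
```

```text
shift units [ 4.27 -2.03  0.52] rot [ 0.002  0.001 -0.773] t 24.8 tcp [ 0.6013 -0.108   0.1264] q6 -0.07 w 0.0561 F [0.1 0.1 0.4]
shift units [ 4.27 -2.03  0.52] rot [ 0.002 -0.001  0.802] t 24.8 tcp [ 0.6013 -0.108   0.1264] q6 -0.07 w 0.0561 F [0.1 0.1 0.4]
0.69 320 241 264 327 342
[333.9864881  241.91924034] [333.30764911 262.65882999]
```

{"name": "move_arm", "arguments": {
  "increments": [
    [0.65,0,0,0,0,0,-0.13],
    [0.65,0,0,0,0,0,-0.13],
    [0.65,0,0,0,0,0,-0.13],
    [0.65,0,0,0,0,0,-0.13],
    [0.65,0,0,0,0,0,-0.13],
    [0.65,0,0,0,0,0,-0.123],
    [0.65,0,0,0,0,0,0],
    [0.65,0,0,0,0,0,0]
  ]
}}

```text
time_s: 25.7
ee_pos: [0.6008, -0.1079, 0.1245]
eef_rot: [-3.141, -0.001, 2.173]
force: [0.3, -0.1, -0.2]
grip_width: 0.0612
grip_force: 0.0
```

```bash
python3 -c "
from h import *
st(.5365,.1195,.1,np.radians(34.7))"
```

```text
shift units [4.48 1.52 0.49] rot [-0.001 -0.001 -0.003] t 25.7 tcp [ 0.6008 -0.1079  0.1245] q6 -0.84 w 0.0612 F [ 0.3 -0.1 -0.2]
```

{"name": "move_arm", "arguments": {
  "increments": [
    [0.65,0.28,0.1,0,0,0,0],
    [0.65,0.42,0.142,0,0,0,0],
    [0.65,0.42,0.142,0,0,0,0],
    [0.65,0.42,0.142,0,0,0,0],
    [0.65,0.42,0.142,0,0,0,0],
    [0.65,0.42,0.142,0,0,0,0],
    [0.65,0.42,0.142,0,0,0,0],
    [0.65,0.42,0.142,0,0,0,0],
    [0.65,0.42,0.142,0,0,0,0],
    [0.65,0.42,0.142,0,0,0,0],
    [0.65,0.42,0.142,0.49,0,0,0],
    [0.65,0,0,0,0,0,0],
    [0.65,0,0,0,0,0,0],
    [0.65,0,0,0,0,0,0]
  ]
}}

```text
time_s: 27.1
ee_pos: [0.5364, 0.119, 0.1016]
eef_rot: [3.141, 0.001, 2.176]
force: [0.6, 0.5, 0.3]
grip_width: 0.0612
grip_force: 0.0
```

```bash
python3 -c "
from h import *
st(.5365,.1195,.022,np.radians(34.7))
p=ctrl.camera('side')
for d in ctrl.cut_out('filter_cube',p)[:2]:
  m=d['mask'];ys,xs=np.nonzero(m);print(d['conf'],m.sum(),ys.min(),ys.max(),xs.min(),xs.max(),d['centre'])
print(proj(p,(.5365,.1195,.046)),proj(p,(.5365,.1195,.022)))"
```

```text
shift units [0.01 0.01 1.59] rot [ 0.001  0.001 -0.001] t 27.1 tcp [0.5364 0.119  0.1016] q6 -0.45 w 0.0612 F [0.6 0.5 0.3]
0.77 492 177 202 262 285 [191.0, 270.6]
0.72 415 155 180 212 231 [166.7, 224.0]
[272.024587  178.6920237] [272.53673545 188.99185805]
```

{"name": "move_arm", "arguments": {
  "increments": [
    [0.65,0.01,0.01,0.4,0,0,0],
    [0.65,0,0,0.4,0,0,0],
    [0.65,0,0,0.4,0,0,0],
    [0.65,0,0,0.25,0,0,0],
    [0.65,0,0,0.12,0,0,0],
    [0.65,0,0,0,0,0,0],
    [0,0,0,0,0,0,0],
    [0,0,0,0,0,0,0],
    [0,0,0,0,0,0,0],
    [0,0,0,0,0,0,0],
    [0,0,0,0,0,0,0],
    [0,0,0,0,0,0,0],
    [0,0,0,0,0,0,0]
  ],
  "force": 25
}}

```text
time_s: 28.5
ee_pos: [0.5363, 0.1202, 0.0226]
eef_rot: [3.141, 0.0, 2.177]
force: [-1.2, -0.2, 5.9]
grip_width: 0.0341
grip_force: 24.8
```

{"name": "move_arm", "arguments": {
  "increments": [
    [0,0,0,-0.2,0,0,0],
    [0,0,0,-0.5,0,0,0],
    [0,0,0,-0.6,0,0,0],
    [0,0,0,-0.6,0,0,0],
    [0,0,0,0,0,0,0.12],
    [0,0,0,0,0,0,0.13],
    [0,0,0,0,0,0,0.13],
    [0,0,0,0,0,0,0.13],
    [0,0,0,0,0,0,0.13],
    [0,0,0,0,0,0,0.133],
    [0,0,0,0,0,0,0],
    [0,0,0,0,0,0,0]
  ]
}}

```text
time_s: 29.7
ee_pos: [0.536, 0.1202, 0.1175]
eef_rot: [3.141, -0.0, 1.408]
force: [0.7, -0.4, -0.4]
grip_width: 0.034
grip_force: 24.8
```

```bash
python3 -c "
from h import *
st(.5924,-.159,.115,-.167)
p=ctrl.camera('side')
for d in ctrl.cut_out('filter_cube',p)[:2]:
  m=d['mask'];ys,xs=np.nonzero(m);print(d['conf'],m.sum(),ys.min(),ys.max(),xs.min(),xs.max(),d['centre'])
e=np.array(ctrl.get_obs()['ee_pos']);print(proj(p,e),proj(p,e-[0,0,.02]),proj(p,e+[0,0,.024]))"
```

```text
shift units [-5.33  2.02  0.05] rot [ 0.    -0.     0.004] t 29.7 tcp [0.536  0.1202 0.1175] q6 0.32 w 0.034 F [ 0.7 -0.4 -0.4]
0.97 456 155 180 212 233 [164.7, 222.9]
0.83 471 134 160 261 279 [148.6, 269.7]
[270.11816646 146.24893858] [270.58526476 155.57478948] [269.54306344 134.76671962]
```

{"name": "move_arm", "arguments": {
  "increments": [
    [0,-0.2,0.08,0,0,0,0.004],
    [0,-0.41,0.155,0,0,0,0],
    [0,-0.41,0.155,0,0,0,0],
    [0,-0.41,0.155,0,0,0,0],
    [0,-0.41,0.155,0,0,0,0],
    [0,-0.41,0.155,0,0,0,0],
    [0,-0.41,0.155,0,0,0,0],
    [0,-0.41,0.155,0,0,0,0],
    [0,-0.41,0.155,0,0,0,0],
    [0,-0.41,0.155,0,0,0,0],
    [0,-0.41,0.155,0,0,0,0],
    [0,-0.41,0.155,0,0,0,0],
    [0,-0.41,0.155,0,0,0,0],
    [0,-0.21,0.08,0.5,0,0,0],
    [0,0,0,0.5,0,0,0],
    [0,0,0,0.3,0,0,0],
    [0,0,0,0.2,0,0,0],
    [0,0,0,0,0,0,0],
    [0,0,0,0,0,0,0]
  ]
}}

```text
time_s: 31.7
ee_pos: [0.5907, -0.1596, 0.043]
eef_rot: [3.141, 0.0, 1.4]
force: [-0.6, -0.1, -1.2]
grip_width: 0.0338
grip_force: 24.8
```

```bash
python3 -c "
from h import *
st(.5924,-.159,.0235,-.167)"
```

```text
shift units [0.02 0.03 0.39] rot [ 0.001  0.    -0.004] t 31.7 tcp [ 0.5907 -0.1596  0.043 ] q6 -0.15 w 0.0338 F [-0.6 -0.1 -1.2]
```

{"name": "move_arm", "arguments": {
  "increments": [
    [0,0.02,0.03,0.2,0,0,0],
    [0,0,0,0.12,0,0,0],
    [0,0,0,0.05,0,0,0],
    [0,0,0,0,0,0,0],
    [0,0,0,0,0,0,0]
  ]
}}

```text
time_s: 32.2
ee_pos: [0.592, -0.1588, 0.0236]
eef_rot: [3.142, -0.0, 1.4]
force: [0.2, 0.8, -0.9]
grip_width: 0.0339
grip_force: 24.8
```

{"name": "move_arm", "arguments": {
  "increments": [
    [0,0,0,0.01,0,0,0],
    [0,0,0,0,0,0,0],
    [0.43,0,0,0,0,0,0],
    [0.43,0,0,0,0,0,0],
    [0.46,0,0,-0.02,0,0,0],
    [0.5,0,0,-0.05,0,0,0],
    [0.5,0,0,-0.3,0,0,0],
    [0.5,0,0,-0.6,0,0,0],
    [0.5,0,0,-0.8,0,0,0],
    [0.5,0,-0.3,-0.8,0,0,0],
    [0.5,0.4,-0.6,-0.3,0,0,0],
    [0.5,0.8,-0.6,0,0,0,0],
    [0.5,0.8,-0.6,0,0,0,0],
    [0.5,0.8,-0.6,0,0,0,0],
    [0.5,0.8,-0.6,0,0,0,0],
    [0.5,0.8,-0.3,0,0,0,0],
    [0.5,0,0,0,0,0,0],
    [0.5,0,0,0,0,0,0]
  ]
}}

```text
time_s: 34.0
ee_pos: [0.4521, 0.089, 0.1677]
eef_rot: [3.14, -0.0, 1.402]
force: [-0.5, -0.6, 0.6]
grip_width: 0.047
grip_force: 0.0
```

```bash
python3 -c "
from h import *
t=ctrl.camera('top')['color'][165:275,290:445];s=ctrl.camera('side')['color'][150:310,200:390]
a=cv2.resize(t,(400,284),interpolation=cv2.INTER_CUBIC);b=cv2.resize(s,(400,337),interpolation=cv2.INTER_CUBIC)
t2=cv2.resize(t[10:85,92:152],(400,500),interpolation=cv2.INTER_CUBIC)
o=np.zeros((600,800,3),np.uint8);o[:263,:400]=a[:263];o[263:,:400]=b;o[:500,400:]=t2;cv2.imwrite('pics/z.png',o)"
```

```text
(no output)
```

View pics/z.png

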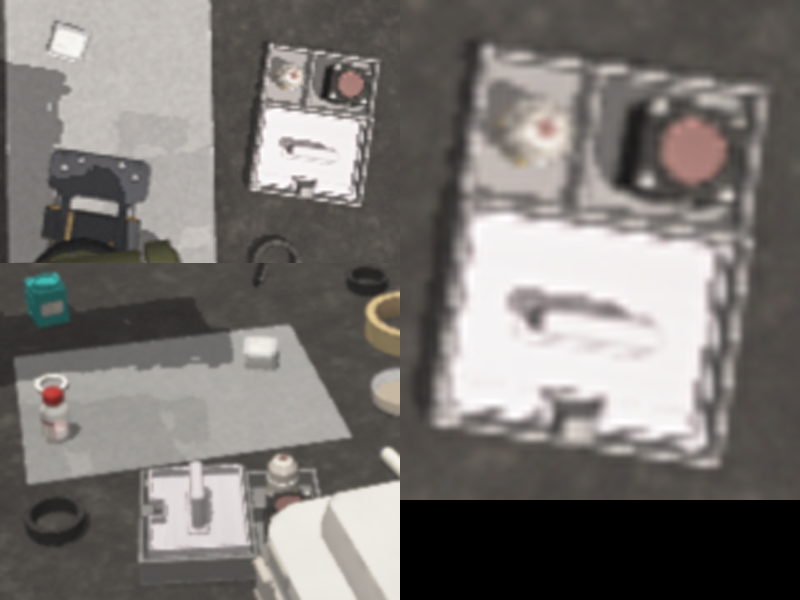

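The tray is seated with its notch round the key at (575,415). The objective stands in the narrow pocket at (545,128) and the cube in the wide pocket at (690,150). The look-alikes have not moved, so I'm handing in.

```bash
python3 -c "
from station import ctrl
print(ctrl.hand_in())"
```

```text
the job is handed in; nothing more can be done
None
```

I packed the caddy as asked and handed it in at about 34 s: thick ring flat in the well, tray seated level over it round the key, objective and filter cube upright in their pockets, everything released and the look-alikes left in place.

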